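Set a rivet with the guided punch

ROBOT

A 6-joint arm with a two-finger parallel gripper is mounted at the origin on the work surface. World frame = base frame: x ahead of the robot, y to its left, z up, the work surface at z = 0. Lengths are in m, angles in rad, forces in N, time in s.
With the tool pointing down it reaches from about 0.425 to 0.95 m from the base axis. Payload 3.5 kg.
Tool frame: the origin (TCP) lies at the very end of the fingers, on their centre line; the grasp point (between the pads) lies 19 mm behind it; z points along the fingers, y is the direction in which the jaws open and shut (so a half turn about z gives the same grasp; the last joint's range is limited). The gripper opens to 85 mm and grips with 20 to 120 N. Pads are 22 mm wide; open, the fingers measure 114 mm over their backs; the gripper's body (76 mm by 85 mm) begins 54 mm behind the grasp point. The pads swing forward as they close: fully open they stand 13 mm farther back than shut.
Start: joints at [1.016, 0.286, 1.577, -0, 1.279, -0.15], TCP at [0.266, 0.62, 0.231] pointing down, gripper open.
Joint ranges: [-2.77, 2.77], [-0.9, 2.22], [0.21, 2.48], [-1.53, 4.67], [0.24, 2.81], [-2.84, 2.84]. Speed limits (rad/s): [2.79, 2.79, 3.14, 3.14, 3.14, 3.14].

INTERFACE

Orientations are given as a unit quaternion [x, y, z, w].
In Python, from plant import ctrl, eyes, ticket gives the robot as it stands.
- The arm moves only by the tool send_rows, never from a script. Its arguments are lists of equal length, an entry for each row: "translation": the shift along the tool's x, y, z in units of 30 mm (1.0 is 30 mm), a list of three; "rotation": the turn, a rotation vector about the tool's x, y, z in units of 5 degrees (1.0 is 5 degrees), a list of three; "grip": the finger opening in mm, from 0 to 85.4. A call has 1 to 5 rows; each row shifts and turns the commanded pose from where the row before left it, along the tool's axes as they then stand; what a row does not reach is not made up. A row lasts 1/8 s, in which the tool goes at most 62.5 mm and 10.7 degrees, less where a joint would pass 70% of its speed; a pose out of reach is approached as far as the arm can. A call is refused whole if a number of a shift passes 1 or a number of a turn 1, either way. A call with a gripper value outside its range is refused whole. The fingers move at their own pace and stop on an object; "squeeze" is the grip in N (left out, the last holds). Time passes only in rows, so rows that do not move let the fingers close. It gives the time, the measured TCP pose, the force and the opening at its end, in the units of the state.
- ctrl.get_state(): the state, without advancing time (a new reading comes with each control period).
- eyes.read_camera(name): name is "scene" or "top" or "wrist"; returns a dict with "image" (480x640x3 uint8, blue, green, red), "mtx" (3x3 intrinsics, pixels), "xyz" and "orientation" of the camera in the world; the wrist camera has in their place "hand_eye" (4x4, takes a point from camera to tool coordinates, whose origin is the TCP and whose axes are the flange's). Camera axes: x right, y down, z forward; pixel columns grow to the right and rows downward; lengths in m; the calibration is good to about 2 mm. The wrist camera is an equidistant fisheye: a pixel r from the principal point sees the ray r / f radians off the axis. A picture is of the moment at which its call begins: read the wrist's pose just before it. There is no depth.
- ticket.sign_off(): hands the job in, once; it reports no verdict.
The state is a dict: "time": time; "qpos": joint angles; "dq": joint speeds; "joint_efforts": joint torques, N m; "eef_pos": TCP position; "tcp_rot": TCP orientation; "contact_force": force on the tool from outside, world axes, zero at the start; "wrist_torque": the same for the moment, N m; "opening": opening from 0.0 (shut) to 1.0 (fully open).
Only numpy, scipy, OpenCV 4.12 (cv2) and the standard library are available. Lean on these libraries where they do the work, as an engineer would, in place of code of your own. Each camera call takes 0.05 s, during which the arm holds its last target. There are 200 camera calls.

TASK

Take the setting punch (the steel tool with the plain round, flat-topped grip) out of the tool rack and stand it in the guide tube of the green rivet-setting stand. Press it down through its soft spring onto the stiff stop below, which you can only feel, and lean on it with about 20 N (never over 25 N) for a second to set the rivet; then let it spring back and leave it standing upright in the guide. Leave the other two tools in the rack and everything else on the bench where they are.

Things in the scene. Friction and masses are not known exactly. Their poses are not given: they have to be found in the camera images.
- punch_grip (a point): Setting punch, plain steel, about 120 g (x0.8 to 1.25), upright in one of the rack's holes (any of the three). Flat-topped ROUND grip, 30 mm diameter, 30 mm tall; below it a round shank 16 mm diameter, 64 mm long, flat foot. This point is the grip's centre: 15 mm below the flat top, 15 mm above the grip's underside, 79 mm above the foot. z is its axis, up.
- rack: Fixed dark wood rack, 240 x 80 x 40 mm, origin at the centre of its underside, x along its length. Three round holes, 25 mm diameter, 30 mm deep, in a row at x = -75, 0 and +75 mm, each with a tool in it whose foot stands 10 mm above the table.
- awl_grip (a point): Bystander standing in the rack: an awl with a 36 mm wooden ball on top, 92 mm tall; this point is the ball's centre, 74 mm above its foot.
- stamp_grip (a point): Bystander standing in the rack: a stamp with a square 30 x 30 x 24 mm steel head, 86 mm tall, shank 23 mm (too thick for the guide); this point is the head's centre, 74 mm above its foot.
- setter: The fixed green setting stand: 200 x 130 mm foot with a pale wooden clog sole on it, a low column (67 mm) on its +x side and an arm, top 65 mm above the table, that carries the upright guide tube. Origin on the table under the tube's axis, z up, x from tube to column.
- guide (a point): Centre of the guide tube's upper mouth, 90 mm above the table, z up. Tube 30 mm outside, 19 mm bore (1.5 mm play all round the punch's shank), open below, standing 25 mm above the stand's arm. The spring collar (collar) stands over the mouth.
- collar (a joint): First stop: travel (m) of the spring collar, a steel ring 29 mm wide with a 22 mm hole, top 24 mm above the guide's mouth at 0 (up); grows as it goes down, at most 0.024. With its shank in the guide the punch's grip rests on this ring (grip centre 39 mm above the mouth) and the spring carries it. Soft: 2.2 N at the top plus 0.15 N per mm; springs back.
- die (a joint): Second stop: travel (m) of the sprung brass die under the guide; 0 up, grows downward. The punch's foot meets it after 5 to 17 mm of collar travel, different each time, found only by feel. Stiff: 5 N, then 4 N per mm; springs back. The rivet is set with the die 2 mm or more down for half a second: about 20 N of push on the punch's top (18 N is the least; over 25 N crushes it).
- hammer: Bystander: hammer lying on the left of the bench.
- brush: Bystander: brush lying on the right of the bench.
- jar: Bystander: amber glass jar, 70 mm diameter, 85 mm tall, beyond the work area; origin at its underside.
- tin: Bystander: flat steel tin, 76 mm diameter, 35 mm tall, close in front of the robot; origin at its underside.
- heels: Bystander: two black rubber heel blocks in a stack, 70 x 65 x 40 mm, beyond the work area; origin at its underside.
Things that resemble listed ones, but are neither listed nor needed, are in the scene too. Leave any red or turquoise look-alike of the part that bears punch_grip alone.

How it is judged:
By the outcome, as a careful person would: the job done as asked, in the order asked, and still so for the second after the job is handed in, with the robot touching nothing.
It also fails if it takes over 72 s, if anything falls off the work surface, if the arm or the gripper's body presses on something with over 40 N, if the wrist force passes 120 N, or if a joint passes its speed limit or range.

## Working session

There is one attempt and no reset: what is moved stays moved. The work goes in short steps, Python scripts to look and compute and a tool call to move; the robot and the scene stay as the last step left them, time stands still between calls to the robot, and variables do not carry over. Pictures are saved under pics/ and viewed, about 8 in all and at most 12, crops included, and the job is handed in when it is done.

Besides the shell and the picture viewer there is one more tool, called after "Request:" by a JSON object that holds its "op" and its "data", one argument or row to a line. send_rows: Moves the arm, as the interface text tells. Its arguments: {"type":"object","properties":{"translation":{"type":"array"},"rotation":{"type":"array"},"grip":{"type":"array"},"squeeze":{"type":"number"}},"required":["translation","rotation","grip"]}

```bash
mkdir -p pics; ls; python3 - <<'E'
from plant import ctrl, eyes
import cv2,json
s=ctrl.get_state();print(s)
d={}
for n in("scene","top"):
    c=eyes.read_camera(n);cv2.imwrite(f"pics/{n}0.png",c["image"]);print(n,c["mtx"],c["xyz"],c["orientation"])
E
```

```text
pics
{'time': 0.0, 'qpos': array([ 1.01601035e+00,  2.87180864e-01,  1.57817123e+00, -2.29707824e-05,
        1.27857448e+00, -1.49969846e-01]), 'dq': array([-9.63342125e-04,  7.79973494e-04,  9.25190456e-06,  2.41801219e-04,
       -1.10835822e-03,  1.40392271e-04]), 'joint_efforts': array([ 3.66130371e-04, -4.05980551e+01, -2.92624909e+01, -1.07728185e-04,
        5.75533471e-03,  7.86037731e-06]), 'eef_pos': array([0.26546196, 0.61990247, 0.22994015]), 'tcp_rot': array([ 2.01025424e-01,  9.79585329e-01, -1.09905274e-03, -3.92435416e-04]), 'contact_force': array([-0.45562886,  0.21523789,  0.06730512]), 'wrist_torque': array([-0.00231035, -0.03133047,  0.04383537]), 'opening': 1.0012787476924334}
scene [[550.14681039   0.         328.9465782 ]
 [  0.         550.14681039 243.02222704]
 [  0.           0.           1.        ]] [ 1.17559649 -0.57789299  0.89386222] [ 0.85150984  0.35434055 -0.15838679 -0.35254417]
top [[478.64901099   0.         315.80733678]
 [  0.         478.64901099 236.77894818]
 [  0.           0.           1.        ]] [0.46000267 0.0103058  1.35903561] [ 0.70752912 -0.70496677  0.04288701 -0.02418873]
```

View pics/scene0.png

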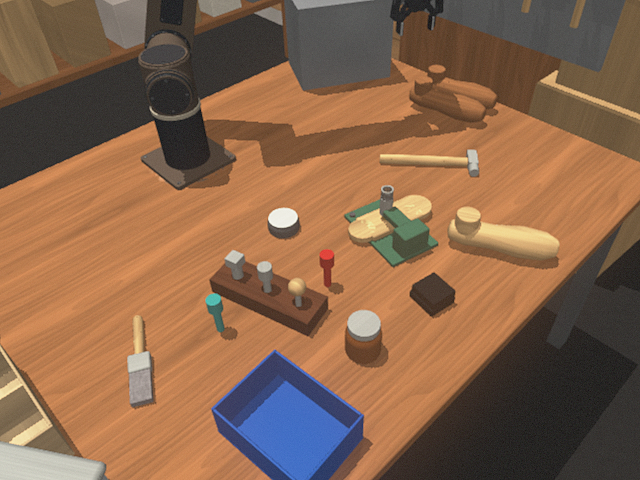

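View pics/top0.png

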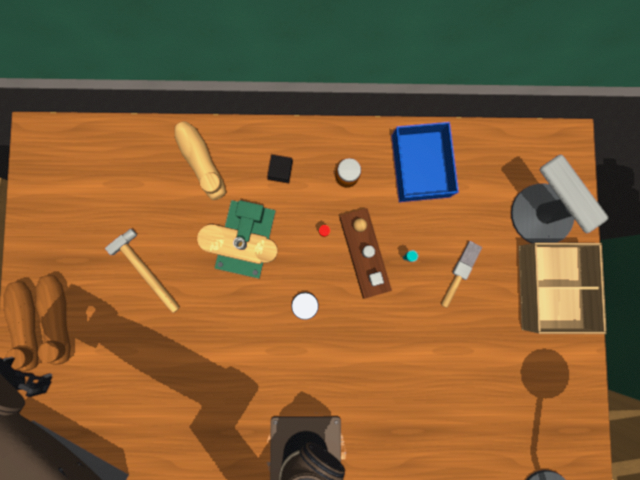

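Candidates for the punch:
- Middle rack tool: scene (264,277), top (369,251). Round and steel, so this is my choice.
- Square stamp: scene (235,263).
- Ball awl: scene (297,288).
- Red look-alike: scene (327,268).
- Turquoise look-alike: scene (214,312).

Next is one close crop to check the choice.

```bash
python3 - <<'E'
import cv2,numpy as np
s=cv2.imread("pics/scene0.png");t=cv2.imread("pics/top0.png")
r=lambda im,x,y,w,h,k:cv2.resize(im[y:y+h,x:x+w],None,fx=k,fy=k,interpolation=cv2.INTER_CUBIC)
a=np.hstack([r(s,205,235,100,75,4),r(s,345,170,100,75,4)])
b=np.hstack([r(t,330,205,80,60,5),r(t,205,215,80,60,5)])
cv2.imwrite("pics/crop1.png",np.vstack([a,b]))
E
```

```text
(no output)
```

View pics/crop1.png

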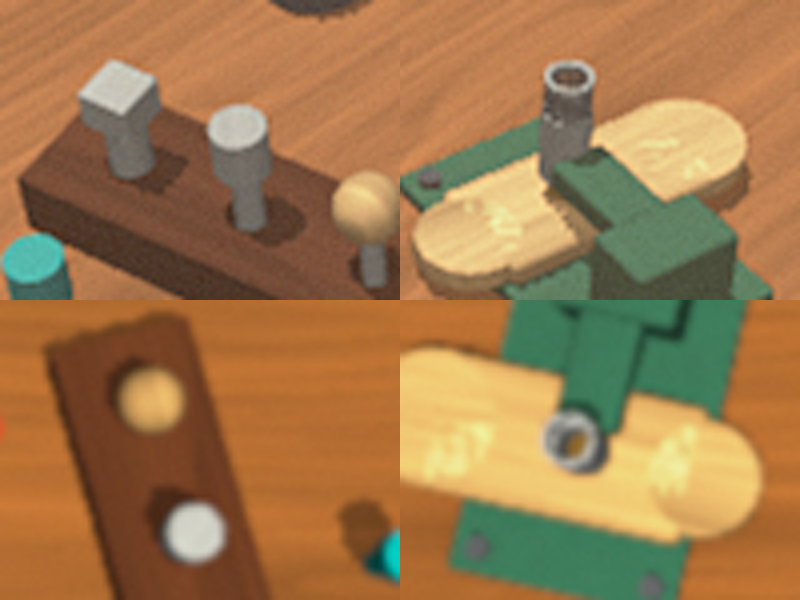

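The crop confirms that the middle tool has a round, flat-topped steel grip. Its top is at scene (264.7,266.7) and top (369,251). The collar ring is at scene (387.7,189) and top (239,243).

```bash
cat > h.py <<'E'
import numpy as np,cv2
from scipy.spatial.transform import Rotation as R
from plant import ctrl,eyes
def ray(c,uv):
    m=c["mtx"];d=np.array([(uv[0]-m[0,2])/m[0,0],(uv[1]-m[1,2])/m[1,1],1])
    return np.array(c["xyz"]),R.from_quat(c["orientation"]).as_matrix()@d
def atz(c,uv,z):
    o,d=ray(c,uv);return o+d*(z-o[2])/d[2]
def wrist_uv(c,s,p):
    T=np.eye(4);T[:3,:3]=R.from_quat(s["tcp_rot"]).as_matrix();T[:3,3]=s["eef_pos"]
    q=np.linalg.inv(T@np.array(c["hand_eye"]))@np.r_[p,1]
    th=np.arctan2(np.hypot(q[0],q[1]),q[2]);ph=np.arctan2(q[1],q[0]);m=c["mtx"]
    return m[0,2]+m[0,0]*th*np.cos(ph),m[1,2]+m[1,1]*th*np.sin(ph)
def wrist_atz(c,s,uv,z):
    m=c["mtx"];a=(uv[0]-m[0,2])/m[0,0];b=(uv[1]-m[1,2])/m[1,1];th=np.hypot(a,b)
    d=np.array([np.sin(th)*a/th,np.sin(th)*b/th,np.cos(th)])
    T=np.eye(4);T[:3,:3]=R.from_quat(s["tcp_rot"]).as_matrix();T[:3,3]=s["eef_pos"];T=T@np.array(c["hand_eye"])
    d=T[:3,:3]@d;o=T[:3,3];return o+d*(z-o[2])/d[2]
E
python3 - <<'E'
from h import *
np.set_printoptions(precision=4,suppress=True)
S=eyes.read_camera("scene");T=eyes.read_camera("top")
for n,z,a,b in [("punch",.104,(264.2,266.3),(368.6,250.8)),("guide",.114,(387.3,188.8),(238.8,242.6)),("awl",.084,(296,287),(359.8,224.6)),("stamp",.096,(234.3,256.6),(376,279)),("red",.1,(327,257),(324,230))]:
    print(n,atz(S,a,z),atz(T,b,z))
s=ctrl.get_state();M=R.from_quat(s["tcp_rot"]).as_matrix();print(M)
w=eyes.read_camera("wrist");print(w["mtx"],w["hand_eye"])
E
```

```text
punch [ 0.5461 -0.1632  0.104 ] [ 0.5431 -0.162   0.104 ]
guide [0.5672 0.1776 0.114 ] [0.5624 0.1777 0.114 ]
awl [ 0.617  -0.1443  0.084 ] [ 0.6149 -0.1416  0.084 ]
stamp [ 0.4756 -0.1845  0.096 ] [ 0.4692 -0.1821  0.096 ]
red [ 0.6132 -0.056   0.1   ] [ 0.5981 -0.0446  0.1   ]
[[-0.9192  0.3938 -0.0008]
 [ 0.3938  0.9192 -0.0012]
 [ 0.0002 -0.0014 -1.    ]]
[[371.6483   0.     318.4967]
 [  0.     371.6483 242.5905]
 [  0.       0.       1.    ]] [[ 0.0003 -0.9642 -0.2653  0.0672]
 [ 1.      0.0003  0.     -0.0002]
 [ 0.     -0.2653  0.9642 -0.1425]
 [ 0.      0.      0.      1.    ]]
```

Request:
{"op": "send_rows", "data": {
  "translation": [
    [-0.5, -1, 0],
    [-0.5, -1, 0],
    [-0.5, -1, 0],
    [-0.5, -1, 0],
    [-0.5, -1, 0]
  ],
  "rotation": [
    [0, 0, -0.95],
    [0, 0, -0.95],
    [0, 0, -0.95],
    [0, 0, -0.95],
    [0, 0, -0.95]
  ],
  "grip": [85, 85, 85, 85, 85]
}}

```text
time: 0.88
eef_pos: [0.3029, 0.457, 0.2313]
tcp_rot: [-0.006, 1.0, -0.0, 0.0]
contact_force: [-0.2, 0.3, -0.1]
opening: 0.996
```

Request:
{"op": "send_rows", "data": {
  "translation": [
    [-0.5, -1, 0],
    [-0.5, -1, 0],
    [-0.5, -1, 0],
    [-0.58, -1, 0],
    [-0.58, -1, 0]
  ],
  "rotation": [
    [0, 0, -0.95],
    [0, 0, -0.95],
    [0, 0, -0.95],
    [0, 0, 0],
    [0, 0, 0]
  ],
  "grip": [85, 85, 85, 85, 85]
}}

```text
time: 1.5
eef_pos: [0.4055, 0.3228, 0.2314]
tcp_rot: [-0.129, 0.992, 0.0, 0.0]
contact_force: [0.4, -0.3, 0.0]
opening: 0.993
```

Request:
{"op": "send_rows", "data": {
  "translation": [
    [-0.58, -1, 0],
    [-0.58, -1, 0],
    [-0.58, -1, 0],
    [-0.58, -1, 0],
    [-0.58, -1, 0]
  ],
  "rotation": [
    [0, 0, 0],
    [0, 0, 0],
    [0, 0, 0],
    [0, 0, 0],
    [0, 0, 0]
  ],
  "grip": [85, 85, 85, 85, 85]
}}

```text
time: 2.12
eef_pos: [0.528, 0.2, 0.2313]
tcp_rot: [-0.129, 0.992, 0.0, 0.0]
contact_force: [-0.5, -0.6, 0.3]
opening: 0.995
```

Request:
{"op": "send_rows", "data": {
  "translation": [
    [-0.58, -1, 0],
    [0, 0, 0],
    [0, 0, 0]
  ],
  "rotation": [
    [0, 0, 0],
    [0, 0, 0],
    [0, 0, 0]
  ],
  "grip": [85, 85, 85]
}}

```text
time: 2.5
eef_pos: [0.5513, 0.1766, 0.2311]
tcp_rot: [-0.129, 0.992, 0.0, -0.0]
contact_force: [-0.4, 0.4, 0.3]
opening: 0.993
```

```bash
cat >> h.py <<'E'
def shot(name,cen=None):
    s=ctrl.get_state();c=eyes.read_camera("wrist");cv2.imwrite(f"pics/{name}.png",c["image"])
    print("t",s["time"],"p",np.round(s["eef_pos"],4),"F",np.round(s["contact_force"],2),"op",s["opening"])
    return s,c
E
python3 - <<'E'
from h import *
np.set_printoptions(precision=4,suppress=True)
s,c=shot("w1");print(R.from_quat(s["tcp_rot"]).as_matrix())
print(wrist_uv(c,s,[.5645,.1777,.114]),wrist_uv(c,s,[*s["eef_pos"][:2],.114]))
E
```

```text
t 2.5 p [0.5513 0.1766 0.2311] F [-0.37  0.41  0.28] op 0.9929724245055046
[[-0.9668 -0.2554 -0.0009]
 [-0.2554  0.9668  0.0003]
 [ 0.0008  0.0005 -1.    ]]
(np.float64(315.29536369858994), np.float64(254.42360860834606)) (np.float64(318.47732806013465), np.float64(237.19713969699092))
```

View pics/w1.png

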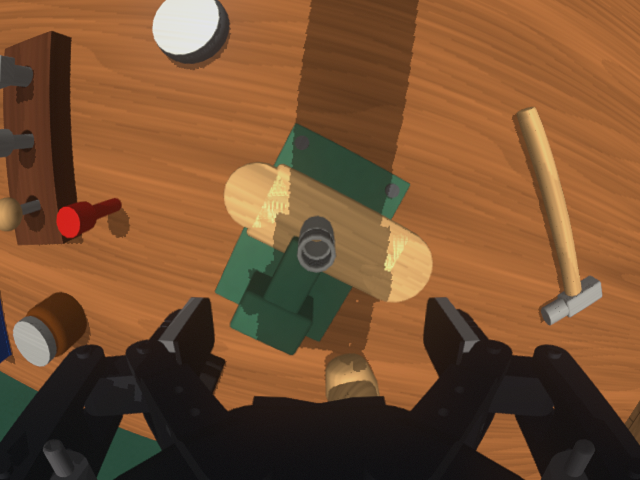

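The collar ring is at about (317,251), against a prediction of (315,254). Next I look at the punch from the same height and orientation.

Request:
{"op": "send_rows", "data": {
  "translation": [
    [0.28, -0.99, 0],
    [0.28, -0.99, 0],
    [0.28, -0.99, 0],
    [0.28, -0.99, 0],
    [0.28, -0.99, 0]
  ],
  "rotation": [
    [0, 0, 0],
    [0, 0, 0],
    [0, 0, 0],
    [0, 0, 0],
    [0, 0, 0]
  ],
  "grip": [85, 85, 85, 85, 85]
}}

```text
time: 3.18
eef_pos: [0.5486, 0.0223, 0.2315]
tcp_rot: [-0.13, 0.992, 0.0, 0.0]
contact_force: [0.3, 0.1, -0.2]
opening: 0.995
```

Request:
{"op": "send_rows", "data": {
  "translation": [
    [0.28, -0.99, 0],
    [0.28, -0.99, 0],
    [0.28, -0.99, 0],
    [0.28, -0.99, 0],
    [0.28, -0.99, 0]
  ],
  "rotation": [
    [0, 0, 0],
    [0, 0, 0],
    [0, 0, 0],
    [0, 0, 0],
    [0, 0, 0]
  ],
  "grip": [85, 85, 85, 85, 85]
}}

```text
time: 3.8
eef_pos: [0.5463, -0.1319, 0.2315]
tcp_rot: [-0.13, 0.992, 0.0, 0.0]
contact_force: [-0.2, 0.9, 0.2]
opening: 0.996
```

Request:
{"op": "send_rows", "data": {
  "translation": [
    [0.28, -0.99, 0],
    [0, 0, 0],
    [0, 0, 0]
  ],
  "rotation": [
    [0, 0, 0],
    [0, 0, 0],
    [0, 0, 0]
  ],
  "grip": [85, 85, 85]
}}

```text
time: 4.18
eef_pos: [0.5459, -0.1618, 0.2313]
tcp_rot: [-0.129, 0.992, 0.0, -0.0]
contact_force: [-0.0, 0.4, -0.8]
opening: 0.998
```

```bash
python3 - <<'E'
from h import *
np.set_printoptions(precision=4,suppress=True)
s,c=shot("w2")
print(wrist_uv(c,s,[.545,-.1625,.104]),wrist_uv(c,s,[*s["eef_pos"][:2],.104]))
a=cv2.imread("pics/w1.png")[210:290,267:367];b=c["image"][200:300,257:382]
z=lambda im:cv2.resize(im,(500,400),interpolation=cv2.INTER_CUBIC)
cv2.imwrite("pics/w12.png",cv2.resize(np.hstack([z(a),z(b)]),(800,320)))
s0=dict(eef_pos=[.5513,.1766,.2311],tcp_rot=[-.129,.9916,0,0]);print(wrist_atz(c,s0,(317,251),.114))
E
```

```text
t 4.175 p [ 0.5459 -0.1618  0.2313] F [-0.03  0.37 -0.8 ] op 0.998201837275905
(np.float64(317.86305433356983), np.float64(232.33099169057684)) (np.float64(318.4377476790365), np.float64(233.65496857936557))
[0.5617 0.1782 0.114 ]
```

View pics/w12.png

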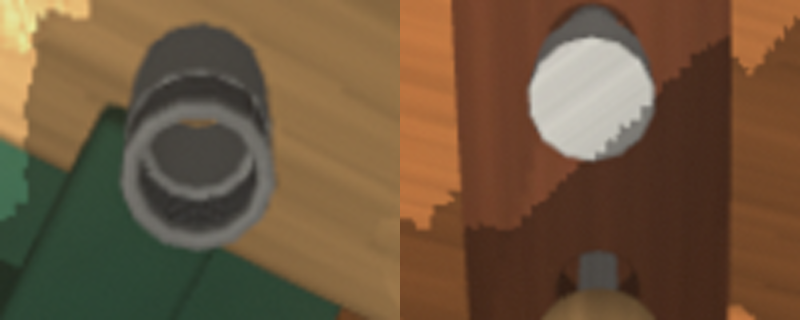

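Crop readings: the collar ring centre is at full pixel (316.1,253.1) and the punch top at (316.7,230.3).

```bash
python3 - <<'E'
from h import *
np.set_printoptions(precision=4,suppress=True)
c=eyes.read_camera("wrist");s=ctrl.get_state()
s0=dict(eef_pos=[.5513,.1766,.2311],tcp_rot=[-.1288,.9917,-0.0002,-.0004]);print("guide",wrist_atz(c,s0,(316.1,253.1),.114))
p=wrist_atz(c,s,(316.7,230.3),.104);M=R.from_quat(s["tcp_rot"]).as_matrix()
print("punch",p,"tool shift",M.T@(np.r_[p[:2],.072]-s["eef_pos"])/.03)
E
```

```text
guide [0.5634 0.1779 0.114 ]
punch [ 0.5438 -0.1636  0.104 ] tool shift [ 0.0858 -0.0468  5.3106]
```

Request:
{"op": "send_rows", "data": {
  "translation": [
    [0.086, -0.047, 0.9],
    [0, 0, 0.9],
    [0, 0, 0.9],
    [0, 0, 0.9],
    [0, 0, 0.9]
  ],
  "rotation": [
    [0, 0, 0],
    [0, 0, 0],
    [0, 0, 0],
    [0, 0, 0],
    [0, 0, 0]
  ],
  "grip": [70, 70, 70, 70, 70]
}}

```text
time: 4.9
eef_pos: [0.544, -0.1639, 0.0956]
tcp_rot: [-0.13, 0.992, 0.0, 0.0]
contact_force: [-0.1, -0.1, 1.3]
opening: 0.822
```

Request:
{"op": "send_rows", "data": {
  "translation": [
    [0, 0, 0.8],
    [0, 0, 0],
    [0, 0, 0],
    [0, 0, 0],
    [0, 0, 0]
  ],
  "rotation": [
    [0, 0, 0],
    [0, 0, 0],
    [0, 0, 0],
    [0, 0, 0],
    [0, 0, 0]
  ],
  "grip": [60, 60, 40, 20, 10],
  "squeeze": 50
}}

```text
time: 5.52
eef_pos: [0.5449, -0.1652, 0.0741]
tcp_rot: [-0.129, 0.992, -0.0, 0.001]
contact_force: [-0.3, 2.0, 4.4]
opening: 0.334
```

Request:
{"op": "send_rows", "data": {
  "translation": [
    [0, 0, 0],
    [0, 0, 0],
    [0, 0, 0],
    [0, 0, 0]
  ],
  "rotation": [
    [0, 0, 0],
    [0, 0, 0],
    [0, 0, 0],
    [0, 0, 0]
  ],
  "grip": [10, 10, 10, 10]
}}

```text
time: 6.02
eef_pos: [0.5449, -0.1653, 0.0741]
tcp_rot: [-0.129, 0.992, -0.0, 0.001]
contact_force: [-0.7, 2.3, 6.6]
opening: 0.334
```

Request:
{"op": "send_rows", "data": {
  "translation": [
    [0, 0, -0.3],
    [0, 0, -0.6],
    [0, 0, -1],
    [0, 0, -1],
    [0, 0, -1]
  ],
  "rotation": [
    [0, 0, 0],
    [0, 0, 0],
    [0, 0, 0],
    [0, 0, 0],
    [0, 0, 0]
  ],
  "grip": [10, 10, 10, 10, 10]
}}

```text
time: 6.65
eef_pos: [0.5438, -0.1653, 0.1913]
tcp_rot: [-0.129, 0.992, -0.0, 0.0]
contact_force: [1.0, 0.2, -1.4]
opening: 0.336
```

Request:
{"op": "send_rows", "data": {
  "translation": [
    [0, 0, -1],
    [0, 0, -0.4],
    [0, 0, 0],
    [0, 0, 0]
  ],
  "rotation": [
    [0, 0, 0],
    [0, 0, 0],
    [0, 0, 0],
    [0, 0, 0]
  ],
  "grip": [10, 10, 10, 10]
}}

```text
time: 7.15
eef_pos: [0.5431, -0.1648, 0.2297]
tcp_rot: [-0.129, 0.992, 0.001, -0.001]
contact_force: [-0.3, -0.4, -1.3]
opening: 0.332
```

```bash
python3 - <<'E'
from h import *
np.set_printoptions(precision=4,suppress=True)
s,c=shot("w3");print(c["image"].shape)
p=s["eef_pos"];print(wrist_uv(c,s,[p[0],p[1],p[2]-.064]),wrist_uv(c,s,[p[0],p[1],p[2]+.03]))
cv2.imwrite("pics/w3c.png",cv2.resize(c["image"][150:450,180:460],None,fx=2,fy=2))
M=R.from_quat(s["tcp_rot"]).as_matrix();print(M,M.T@(np.r_[.5634,.1779,p[2]]-p)/.03)
E
```

```text
t 7.15 p [ 0.5431 -0.1648  0.2297] F [-0.33 -0.35 -1.32] op 0.33238368540059493
(480, 640, 3)
(np.float64(318.3757233875318), np.float64(260.0971485275285)) (np.float64(318.74395806099864), np.float64(342.98395519737284))
[[-0.9668 -0.2555 -0.0025]
 [-0.2555  0.9668  0.0012]
 [ 0.0021  0.0018 -1.    ]] [-3.5739 10.8704  0.0117]
```

View pics/w3c.png

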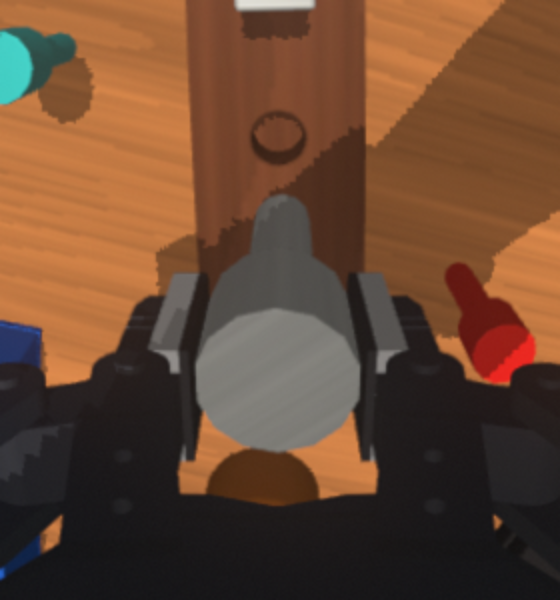

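The punch is held upright and centred: top at full pixel (319,340) and foot at about (320,260), which match the tool axis. Next I go over the guide.

Request:
{"op": "send_rows", "data": {
  "translation": [
    [-0.325, 0.988, 0],
    [-0.325, 0.988, 0],
    [-0.325, 0.988, 0],
    [-0.325, 0.988, 0],
    [-0.325, 0.988, 0]
  ],
  "rotation": [
    [0, 0, 0],
    [0, 0, 0],
    [0, 0, 0],
    [0, 0, 0],
    [0, 0, 0]
  ],
  "grip": [10, 10, 10, 10, 10]
}}

```text
time: 7.82
eef_pos: [0.5524, -0.0083, 0.2297]
tcp_rot: [-0.129, 0.992, 0.0, -0.001]
contact_force: [0.1, 0.8, -1.0]
opening: 0.334
```

Request:
{"op": "send_rows", "data": {
  "translation": [
    [-0.325, 0.988, 0],
    [-0.325, 0.988, 0],
    [-0.325, 0.988, 0],
    [-0.325, 0.988, 0],
    [-0.325, 0.988, 0]
  ],
  "rotation": [
    [0, 0, 0],
    [0, 0, 0],
    [0, 0, 0],
    [0, 0, 0],
    [0, 0, 0]
  ],
  "grip": [10, 10, 10, 10, 10]
}}

```text
time: 8.45
eef_pos: [0.5617, 0.1473, 0.2296]
tcp_rot: [-0.129, 0.992, 0.0, -0.001]
contact_force: [-0.6, 0.5, -0.1]
opening: 0.337
```

Request:
{"op": "send_rows", "data": {
  "translation": [
    [-0.325, 0.988, 0.5],
    [0, 0, 0.8],
    [0, 0, 0],
    [0, 0, 0]
  ],
  "rotation": [
    [0, 0, 0],
    [0, 0, 0],
    [0, 0, 0],
    [0, 0, 0]
  ],
  "grip": [10, 10, 10, 10]
}}

```text
time: 8.95
eef_pos: [0.5643, 0.1772, 0.1923]
tcp_rot: [-0.129, 0.992, -0.0, -0.0]
contact_force: [0.6, 0.5, -0.8]
opening: 0.338
```

```bash
python3 - <<'E'
from h import *
np.set_printoptions(precision=4,suppress=True)
s,c=shot("w4");p=s["eef_pos"]
S=eyes.read_camera("scene")["image"];T=eyes.read_camera("top")["image"]
a=cv2.resize(c["image"][200:320,250:390],(560,480),interpolation=cv2.INTER_CUBIC)
b=cv2.resize(S[140:240,360:410],(240,480),interpolation=cv2.INTER_CUBIC)
cv2.imwrite("pics/w4c.png",np.hstack([a,b]))
for q in [(.5634,.1779,.114),(p[0],p[1],p[2]-.064)]: print(wrist_uv(c,s,q))
E
```

```text
t 8.95 p [0.5643 0.1772 0.1923] F [ 0.64  0.46 -0.8 ] op 0.33839443619898474
(np.float64(319.95541456903396), np.float64(251.76970061120738))
(np.float64(318.5661050196926), np.float64(259.9320069932169))
```

View pics/w4c.png

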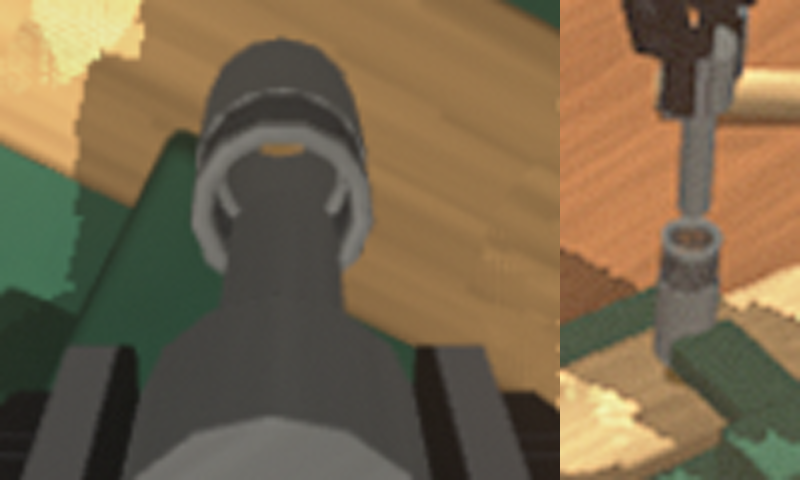

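In the wrist view the shank and ring are centred on the same column (crop x about 282). The scene crop agrees. Now I insert with force checks.

Request:
{"op": "send_rows", "data": {
  "translation": [
    [0.02, 0.03, 0.3],
    [0, 0, 0.3],
    [0, 0, 0.2],
    [0, 0, 0.1],
    [0, 0, 0]
  ],
  "rotation": [
    [0, 0, 0],
    [0, 0, 0],
    [0, 0, 0],
    [0, 0, 0],
    [0, 0, 0]
  ],
  "grip": [10, 10, 10, 10, 10]
}}

```text
time: 9.72
eef_pos: [0.5633, 0.1782, 0.1649]
tcp_rot: [-0.129, 0.992, -0.0, -0.0]
contact_force: [-0.2, 0.4, -0.7]
opening: 0.338
```

Request:
{"op": "send_rows", "data": {
  "translation": [
    [0, 0, 0.2],
    [0, 0, 0.1],
    [0, 0, 0.1],
    [0, 0, 0.05],
    [0, 0, 0]
  ],
  "rotation": [
    [0, 0, 0],
    [0, 0, 0],
    [0, 0, 0],
    [0, 0, 0],
    [0, 0, 0]
  ],
  "grip": [10, 10, 10, 10, 10]
}}

```text
time: 10.35
eef_pos: [0.5634, 0.1782, 0.1517]
tcp_rot: [-0.129, 0.992, -0.0, -0.0]
contact_force: [-0.9, -0.0, -1.1]
opening: 0.335
```

Request:
{"op": "send_rows", "data": {
  "translation": [
    [0, 0, 0.1],
    [0, 0, 0.05],
    [0, 0, 0.05],
    [0, 0, 0],
    [0, 0, 0]
  ],
  "rotation": [
    [0, 0, 0],
    [0, 0, 0],
    [0, 0, 0],
    [0, 0, 0],
    [0, 0, 0]
  ],
  "grip": [10, 10, 10, 10, 10]
}}

```text
time: 10.98
eef_pos: [0.5634, 0.1782, 0.1457]
tcp_rot: [-0.129, 0.992, -0.0, -0.0]
contact_force: [-0.1, -0.2, -2.1]
opening: 0.335
```

Request:
{"op": "send_rows", "data": {
  "translation": [
    [0, 0, 0.2],
    [0, 0, 0.2],
    [0, 0, 0.2],
    [0, 0, 0.15],
    [0, 0, 0]
  ],
  "rotation": [
    [0, 0, 0],
    [0, 0, 0],
    [0, 0, 0],
    [0, 0, 0],
    [0, 0, 0]
  ],
  "grip": [10, 10, 10, 10, 10]
}}

```text
time: 11.6
eef_pos: [0.5633, 0.1781, 0.1227]
tcp_rot: [-0.129, 0.992, -0.0, -0.0]
contact_force: [0.3, -0.7, -1.4]
opening: 0.336
```

Request:
{"op": "send_rows", "data": {
  "translation": [
    [0, 0, 0.1],
    [0, 0, 0.07],
    [0, 0, 0.03],
    [0, 0, 0],
    [0, 0, 0]
  ],
  "rotation": [
    [0, 0, 0],
    [0, 0, 0],
    [0, 0, 0],
    [0, 0, 0],
    [0, 0, 0]
  ],
  "grip": [10, 10, 10, 10, 10]
}}

```text
time: 12.22
eef_pos: [0.5634, 0.1782, 0.1173]
tcp_rot: [-0.129, 0.992, -0.0, -0.0]
contact_force: [-0.0, -0.0, -2.1]
opening: 0.336
```

Request:
{"op": "send_rows", "data": {
  "translation": [
    [0, 0, 0.07],
    [0, 0, 0.03],
    [0, 0, 0],
    [0, 0, 0]
  ],
  "rotation": [
    [0, 0, 0],
    [0, 0, 0],
    [0, 0, 0],
    [0, 0, 0]
  ],
  "grip": [10, 10, 10, 10]
}}

```text
time: 12.72
eef_pos: [0.5634, 0.1782, 0.1143]
tcp_rot: [-0.129, 0.992, -0.0, -0.0]
contact_force: [-0.5, -0.4, -0.7]
opening: 0.341
```

Request:
{"op": "send_rows", "data": {
  "translation": [
    [0, 0, 0.05],
    [0, 0, 0],
    [0, 0, 0]
  ],
  "rotation": [
    [0, 0, 0],
    [0, 0, 0],
    [0, 0, 0]
  ],
  "grip": [10, 10, 10]
}}

```text
time: 13.1
eef_pos: [0.5635, 0.1782, 0.113]
tcp_rot: [-0.129, 0.992, -0.0, 0.0]
contact_force: [-0.8, -0.3, 0.8]
opening: 0.333
```

The grip is on the collar, with a force change of about +2 N. Releasing.

Request:
{"op": "send_rows", "data": {
  "translation": [
    [0, 0, 0],
    [0, 0, 0],
    [0, 0, 0],
    [0, 0, 0],
    [0, 0, 0]
  ],
  "rotation": [
    [0, 0, 0],
    [0, 0, 0],
    [0, 0, 0],
    [0, 0, 0],
    [0, 0, 0]
  ],
  "grip": [40, 50, 60, 65, 65]
}}

```text
time: 13.72
eef_pos: [0.5634, 0.1782, 0.1128]
tcp_rot: [-0.129, 0.992, 0.0, 0.0]
contact_force: [0.7, -1.0, -0.4]
opening: 0.761
```

Request:
{"op": "send_rows", "data": {
  "translation": [
    [0, 0, -0.5],
    [0, 0, -0.8],
    [0, 0, -0.8],
    [0, 0, 0],
    [0, 0, 0]
  ],
  "rotation": [
    [0, 0, 0],
    [0, 0, 0],
    [0, 0, 0],
    [0, 0, 0],
    [0, 0, 0]
  ],
  "grip": [65, 65, 65, 0, 0],
  "squeeze": 30
}}

```text
time: 14.35
eef_pos: [0.5631, 0.1782, 0.1755]
tcp_rot: [-0.129, 0.992, 0.0, -0.0]
contact_force: [-0.9, 0.0, -0.8]
opening: 0.345
```

Request:
{"op": "send_rows", "data": {
  "translation": [
    [0, 0, 0],
    [0, 0, 0],
    [0, 0, 0],
    [0, 0, 0],
    [0, 0, 0]
  ],
  "rotation": [
    [0, 0, 0],
    [0, 0, 0],
    [0, 0, 0],
    [0, 0, 0],
    [0, 0, 0]
  ],
  "grip": [0, 0, 0, 0, 0]
}}

```text
time: 14.98
eef_pos: [0.5634, 0.1782, 0.1758]
tcp_rot: [-0.129, 0.992, -0.0, -0.0]
contact_force: [0.6, -0.2, -0.3]
opening: 0.001
```

```bash
python3 - <<'E'
from h import *
np.set_printoptions(precision=4,suppress=True)
s,c=shot("w5");p=s["eef_pos"]
S=eyes.read_camera("scene")["image"]
a=cv2.resize(c["image"][180:420,220:420],(400,480),interpolation=cv2.INTER_CUBIC)
b=cv2.resize(S[140:240,350:430],(384,480),interpolation=cv2.INTER_CUBIC)
cv2.imwrite("pics/w5c.png",np.hstack([a,b]))
for q in [(.5634,.1782,.144),p]: print(wrist_uv(c,s,q))
E
```

```text
t 14.975 p [0.5634 0.1782 0.1758] F [ 0.58 -0.16 -0.27] op 0.0014218652211414348
(np.float64(318.56497954590225), np.float64(279.69439851070496))
(np.float64(318.5814694530782), np.float64(306.7622263867733))
```

View pics/w5c.png

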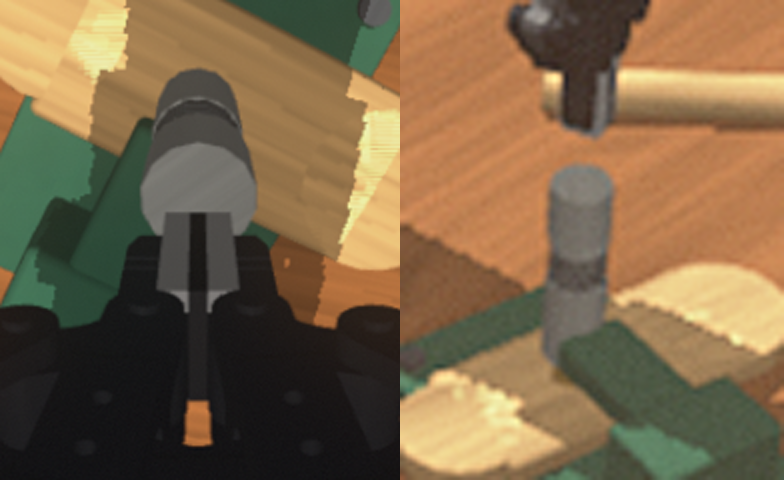

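The punch stands upright in the guide, in both the wrist and scene crops, with the shut fingers centred above its flat top. Now I press from above.

Request:
{"op": "send_rows", "data": {
  "translation": [
    [0, 0, 0.4],
    [0, 0, 0.3],
    [0, 0, 0.2],
    [0, 0, 0.1],
    [0, 0, 0]
  ],
  "rotation": [
    [0, 0, 0],
    [0, 0, 0],
    [0, 0, 0],
    [0, 0, 0],
    [0, 0, 0]
  ],
  "grip": [0, 0, 0, 0, 0]
}}

```text
time: 15.7
eef_pos: [0.5633, 0.1782, 0.1456]
tcp_rot: [-0.129, 0.992, 0.0, -0.0]
contact_force: [-0.9, 0.2, 0.2]
opening: -0.003
```

Request:
{"op": "send_rows", "data": {
  "translation": [
    [0, 0, 0.05],
    [0, 0, 0.05],
    [0, 0, 0.05],
    [0, 0, 0.05],
    [0, 0, 0]
  ],
  "rotation": [
    [0, 0, 0],
    [0, 0, 0],
    [0, 0, 0],
    [0, 0, 0],
    [0, 0, 0]
  ],
  "grip": [0, 0, 0, 0, 0]
}}

```text
time: 16.32
eef_pos: [0.5637, 0.1782, 0.14]
tcp_rot: [-0.129, 0.992, -0.0, 0.0]
contact_force: [0.1, 0.1, 1.1]
opening: -0.001
```

Request:
{"op": "send_rows", "data": {
  "translation": [
    [0, 0, 0.03],
    [0, 0, 0.03],
    [0, 0, 0.03],
    [0, 0, 0],
    [0, 0, 0]
  ],
  "rotation": [
    [0, 0, 0],
    [0, 0, 0],
    [0, 0, 0],
    [0, 0, 0],
    [0, 0, 0]
  ],
  "grip": [0, 0, 0, 0, 0]
}}

```text
time: 16.95
eef_pos: [0.5636, 0.1782, 0.1373]
tcp_rot: [-0.129, 0.992, 0.0, 0.0]
contact_force: [1.1, -0.2, 1.5]
opening: 0.001
```

Request:
{"op": "send_rows", "data": {
  "translation": [
    [0, 0, 0.03],
    [0, 0, 0.03],
    [0, 0, 0],
    [0, 0, 0]
  ],
  "rotation": [
    [0, 0, 0],
    [0, 0, 0],
    [0, 0, 0],
    [0, 0, 0]
  ],
  "grip": [0, 0, 0, 0]
}}

```text
time: 17.45
eef_pos: [0.5636, 0.1782, 0.1355]
tcp_rot: [-0.129, 0.992, -0.0, 0.0]
contact_force: [1.2, -0.1, 2.1]
opening: -0.003
```

Request:
{"op": "send_rows", "data": {
  "translation": [
    [0, 0, 0.03],
    [0, 0, 0.02],
    [0, 0, 0],
    [0, 0, 0]
  ],
  "rotation": [
    [0, 0, 0],
    [0, 0, 0],
    [0, 0, 0],
    [0, 0, 0]
  ],
  "grip": [0, 0, 0, 0]
}}

```text
time: 17.95
eef_pos: [0.5637, 0.1783, 0.1352]
tcp_rot: [-0.129, 0.992, -0.0, 0.0]
contact_force: [-0.9, -0.1, 7.5]
opening: -0.0
```

Request:
{"op": "send_rows", "data": {
  "translation": [
    [0, 0, 0.03],
    [0, 0, 0.03],
    [0, 0, 0],
    [0, 0, 0]
  ],
  "rotation": [
    [0, 0, 0],
    [0, 0, 0],
    [0, 0, 0],
    [0, 0, 0]
  ],
  "grip": [0, 0, 0, 0]
}}

```text
time: 18.45
eef_pos: [0.564, 0.1783, 0.1344]
tcp_rot: [-0.129, 0.992, -0.0, 0.001]
contact_force: [-2.6, -0.5, 11.3]
opening: -0.002
```

Request:
{"op": "send_rows", "data": {
  "translation": [
    [0, 0, 0.03],
    [0, 0, 0],
    [0, 0, 0]
  ],
  "rotation": [
    [0, 0, 0],
    [0, 0, 0],
    [0, 0, 0]
  ],
  "grip": [0, 0, 0]
}}

```text
time: 18.82
eef_pos: [0.5642, 0.1784, 0.134]
tcp_rot: [-0.129, 0.992, -0.0, 0.001]
contact_force: [-1.2, -0.4, 12.7]
opening: 0.002
```

Request:
{"op": "send_rows", "data": {
  "translation": [
    [0, 0, 0.04],
    [0, 0, 0.03],
    [0, 0, 0.02],
    [0, 0, 0],
    [0, 0, 0]
  ],
  "rotation": [
    [0, 0, 0],
    [0, 0, 0],
    [0, 0, 0],
    [0, 0, 0],
    [0, 0, 0]
  ],
  "grip": [0, 0, 0, 0, 0]
}}

```text
time: 19.45
eef_pos: [0.565, 0.1785, 0.1329]
tcp_rot: [-0.129, 0.992, -0.0, 0.002]
contact_force: [-2.4, -0.7, 15.6]
opening: 0.002
```

Request:
{"op": "send_rows", "data": {
  "translation": [
    [0, 0, 0.01],
    [0, 0, 0],
    [0, 0, 0]
  ],
  "rotation": [
    [0, 0, 0],
    [0, 0, 0],
    [0, 0, 0]
  ],
  "grip": [0, 0, 0]
}}

```text
time: 19.82
eef_pos: [0.5651, 0.1785, 0.1328]
tcp_rot: [-0.129, 0.992, -0.0, 0.002]
contact_force: [-3.0, -0.7, 17.0]
opening: 0.005
```

Request:
{"op": "send_rows", "data": {
  "translation": [
    [0, 0, 0.03],
    [0, 0, 0.02],
    [0, 0, 0]
  ],
  "rotation": [
    [0, 0, 0],
    [0, 0, 0],
    [0, 0, 0]
  ],
  "grip": [0, 0, 0]
}}

```text
time: 20.2
eef_pos: [0.5658, 0.1786, 0.1323]
tcp_rot: [-0.129, 0.992, -0.0, 0.003]
contact_force: [-3.0, -0.6, 19.6]
opening: 0.002
```

Request:
{"op": "send_rows", "data": {
  "translation": [
    [0, 0, 0],
    [0, 0, 0]
  ],
  "rotation": [
    [0, 0, 0],
    [0, 0, 0]
  ],
  "grip": [0, 0]
}}

```text
time: 20.45
eef_pos: [0.5657, 0.1786, 0.1322]
tcp_rot: [-0.129, 0.992, -0.0, 0.003]
contact_force: [-2.6, -0.5, 19.2]
opening: -0.0
```

Request:
{"op": "send_rows", "data": {
  "translation": [
    [0, 0, 0.015],
    [0, 0, 0],
    [0, 0, 0],
    [0, 0, 0],
    [0, 0, 0]
  ],
  "rotation": [
    [0, 0, 0],
    [0, 0, 0],
    [0, 0, 0],
    [0, 0, 0],
    [0, 0, 0]
  ],
  "grip": [0, 0, 0, 0, 0]
}}

```text
time: 21.08
eef_pos: [0.5659, 0.1786, 0.1321]
tcp_rot: [-0.129, 0.992, -0.0, 0.003]
contact_force: [-2.8, -0.7, 20.8]
opening: 0.002
```

Request:
{"op": "send_rows", "data": {
  "translation": [
    [0, 0, 0],
    [0, 0, 0],
    [0, 0, 0],
    [0, 0, 0],
    [0, 0, 0]
  ],
  "rotation": [
    [0, 0, 0],
    [0, 0, 0],
    [0, 0, 0],
    [0, 0, 0],
    [0, 0, 0]
  ],
  "grip": [0, 0, 0, 0, 0]
}}

```text
time: 21.7
eef_pos: [0.5659, 0.1786, 0.1321]
tcp_rot: [-0.129, 0.992, -0.0, 0.003]
contact_force: [-3.3, 0.0, 19.4]
opening: -0.001
```

Request:
{"op": "send_rows", "data": {
  "translation": [
    [0, 0, -0.1],
    [0, 0, -0.1],
    [0, 0, -0.1],
    [0, 0, -0.1],
    [0, 0, -0.1]
  ],
  "rotation": [
    [0, 0, 0],
    [0, 0, 0],
    [0, 0, 0],
    [0, 0, 0],
    [0, 0, 0]
  ],
  "grip": [0, 0, 0, 0, 0]
}}

```text
time: 22.32
eef_pos: [0.5628, 0.1781, 0.1406]
tcp_rot: [-0.129, 0.992, -0.0, -0.001]
contact_force: [1.1, -0.5, 1.3]
opening: 0.001
```

Request:
{"op": "send_rows", "data": {
  "translation": [
    [0, 0, -0.1],
    [0, 0, -0.1],
    [0, 0, -0.1],
    [0, 0, -0.2],
    [0, 0, -0.3]
  ],
  "rotation": [
    [0, 0, 0],
    [0, 0, 0],
    [0, 0, 0],
    [0, 0, 0],
    [0, 0, 0]
  ],
  "grip": [0, 0, 0, 0, 0]
}}

```text
time: 22.95
eef_pos: [0.5631, 0.1782, 0.1653]
tcp_rot: [-0.129, 0.992, 0.0, -0.001]
contact_force: [0.1, 0.3, 1.1]
opening: -0.0
```

Request:
{"op": "send_rows", "data": {
  "translation": [
    [0, 0, -0.6],
    [0, 0, -1],
    [0, 0, -1],
    [0, 0, 0],
    [0, 0, 0]
  ],
  "rotation": [
    [0, 0, 0],
    [0, 0, 0],
    [0, 0, 0],
    [0, 0, 0],
    [0, 0, 0]
  ],
  "grip": [0, 0, 0, 0, 0]
}}

```text
time: 23.58
eef_pos: [0.5631, 0.1782, 0.2429]
tcp_rot: [-0.129, 0.992, -0.0, -0.0]
contact_force: [0.7, -0.5, 0.1]
opening: 0.002
```

```bash
python3 - <<'E'
from h import *
np.set_printoptions(precision=4,suppress=True)
s,c=shot("w6")
S=eyes.read_camera("scene")["image"]
a=cv2.resize(c["image"],(480,360))
b=cv2.resize(S[165:345,205:445],(480,360));d=cv2.resize(S[140:240,360:420],(288,480))
cv2.imwrite("pics/w6c.png",np.hstack([cv2.resize(np.vstack([a,b]),(400,600)),cv2.resize(d,(360,600))]))
for q in [(.5634,.1782,.144)]: print(wrist_uv(c,s,q))
E
```

```text
t 23.575 p [0.5631 0.1782 0.2429] F [ 0.73 -0.47  0.14] op 0.0020569586695930605
(np.float64(318.4530966024374), np.float64(244.36315058282705))
```

View pics/w6c.png

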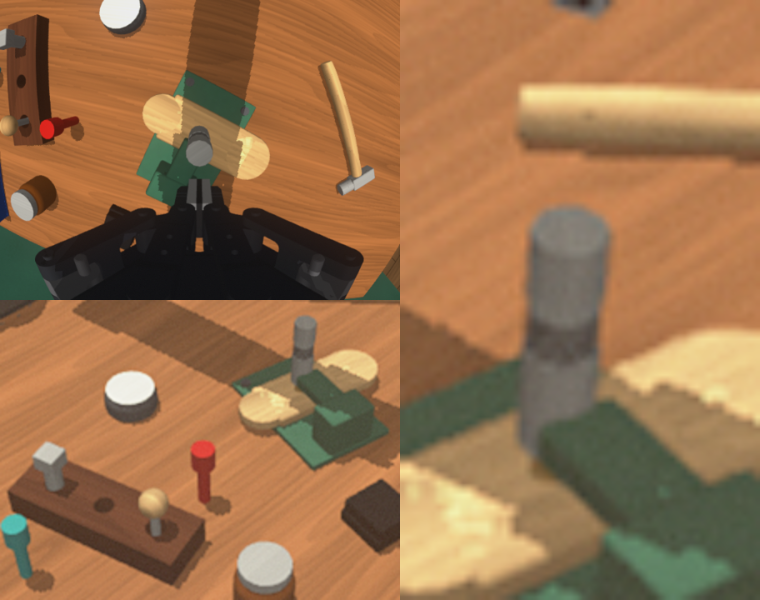

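The punch stands upright and sprung back on its collar. The awl and stamp are in the rack, and the bystanders are unmoved. Handing in.

```bash
python3 -c "
from plant import ticket;print(ticket.sign_off())"
```

```text
the job is handed in; nothing more can be done
None
```

I took the punch from the middle rack hole, stood it in the guide and let go. Then I pressed on its flat top with the shut fingers to set the rivet, and handed in at about 23.6 s of the 72 s allowed.

- **Pressing:** the stiff stop came after about 9 mm of collar travel. I held about 20 N (readings 19.2–20.8 N) for about 1.5 s. The highest reading was 20.8 N, and the fingers went about 3 mm past the point where the die was first felt. Forces were read only at the end of each move, so I saw no values in between.
- **Last checks:** in the final pictures the punch is upright on the raised collar and the fingers are clear of it, with the force reading near zero. The awl and stamp are still in the rack, and everything else in view looks unmoved; the brush was not in the final pictures.
- **Disagreements:** the cameras differed by up to 5 mm on where the guide is. I used the wrist camera's reading, and the punch went in without touching. While pressing, the arm flexed sideways about 2–3 mm and pushed sideways with up to about 3 N; both went away when I let up.

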